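# Load the lens barrel into the V-block checking jig and hold it seated

## Robot

A 6-joint arm with a two-finger parallel gripper is mounted at the origin on the work surface. World frame = base frame: x ahead of the robot, y to its left, z up, the work surface at z = 0. Lengths are in mm, angles in rad, forces in N, time in s.
With the tool pointing down it reaches from about 275 to 875 mm from the base axis. Payload 12.5 kg.
Tool frame: the origin (TCP) lies on the centre line of the jaws, within the pads' length; the fingertips stand 25 mm ahead of it and the grasp point (between the pads) lies 6 mm ahead of it; z points along the fingers, y is the direction in which the jaws open and shut (so a half turn about z gives the same grasp; the last joint's range is limited). The gripper opens to 85 mm and grips with 20 to 120 N. Pads are 22 mm wide; open, the fingers measure 114 mm over their backs; the gripper's body (76 mm by 85 mm) begins 54 mm behind the grasp point. The pads swing forward as they close: fully open they stand 13 mm farther back than shut.
Start: joints at [1.155, 0.351, 1.652, -0, 1.139, -0.085], TCP at [178.608, 520.177, 256.29] pointing down, gripper open.
Joint ranges: [-2.75, 2.75], [-0.79, 2.1], [0.01, 2.65], [-1.57, 4.71], [0.07, 3.14], [-2.87, 2.87]. Speed limits (rad/s): [2.22, 2.22, 2.79, 3.14, 3.14, 3.14].

## Interface

Orientations are given as a unit quaternion [w, x, y, z].
In Python, from rig import ctrl gives the robot as it stands. Calls block until the motion is done:
- ctrl.move_pose(position, orientation): joint-space move of the TCP to a pose.
- ctrl.movel(position, rotation=None, v=150, max_force=None): straight line of the TCP; rotation=None keeps the orientation; v is the mean speed in mm/s. With max_force (N) it stops when the force on the tool has changed by that much, and returns True; else False.
- ctrl.move_j(angles): joint-space move.
- ctrl.set_gripper(opening): opening from 0.0 (shut) to 1.0 (fully open); the grip force is fixed at half the most; returns when the fingers have stopped.
- ctrl.sleep(seconds).
- ctrl.solve_ik(position, orientation): joint angles nearest the present ones, or None.
- ctrl.state(): the state.
- ctrl.capture(name): name is "scene" or "top" or "wrist"; returns a dict with "color" (480x640x3 uint8, red, green, blue), "fx", "fy", "cx", "cy" (pixels), "rvec" (rotation vector, rad) and "tvec" (3), from world to camera coordinates, as OpenCV has them. Camera axes: x right, y down, z forward; pixel columns grow to the right and rows downward; lengths in mm; the calibration is good to about 2 mm. The wrist camera is an equidistant fisheye: a pixel r from the principal point sees the ray r / f radians off the axis. A picture is of the moment at which its call begins. There is no depth.
A pose or a line that the arm cannot do raises ctrl.PlanningError and nothing moves.
- ctrl.hand_in(): hands the job in, once; it reports no verdict.
Trained networks look in the newest picture that a camera, given by its name, has taken for a name from the list of things; names that differ only in an ending like _2 or _b are one class to them, and where a whole thing is asked for, a point or a joint stands for the part that bears it (a point fixed in the world has none). Each returns a list of dicts, best first, with "confidence" (0 to 1); they miss things now and then, are a little off and sometimes report something else, mostly with a low value. They report only what shows in the picture. A call takes as long as a camera call. They do not tell look-alikes from the thing itself.
- ctrl.search_frame(camera, thing): "rect" ([left, top, width, height] in pixels, round what is visible of it).
- ctrl.place_of(camera, thing): "uv" ([column, row] in pixels: a listed point, or the origin of a listed thing).
The state is a dict: "t": time; "q": joint angles; "joint_vel": joint speeds; "joint_torque": joint torques, N m; "eef_pos": TCP position; "ee_rot": TCP orientation; "wrist_force": force on the tool from outside, world axes, zero at the start; "moment": the same for the moment, N m; "gripper_width": opening from 0.0 (shut) to 1.0 (fully open).
Only numpy, scipy, OpenCV 4.12 (cv2) and the standard library are available. Lean on these libraries where they do the work, as an engineer would, in place of code of your own. Each camera call takes 0.05 s, during which the arm holds its last target.

## Task

The green filter that was checked last still stands across the lens-checking jig: stand it on edge in the one empty slot of the filter rack and let go of it. Then take the lens barrel out of its tray and lay it lengthwise in the jig's two V-blocks, centred over them, and press it down firmly but not hard (about 10 N) so that it bears on both flanks of the V. Finish while still holding it pressed there with the gripper, and leave the other filters and everything else on the bench as they are.

Things in the scene. Friction and masses are not known exactly. Their poses are not given: they have to be found in the camera images.
- jig: lens-checking jig, fixed: 190 x 74 x 12 mm aluminium base with two steel V-blocks in line. Origin on the bench under the middle between the blocks; x along the V, away from the lamp; z up. Each block: x from 30 to 58 mm either side, 64 mm wide in y, top at z = 52 mm. The 60 mm gap between them is open down to the base (z = 12 mm) but for the filter slot's lip (x 18 to 23, up to z = 24 mm)
- seat (a point): where the barrel's middle belongs: midway between the V-blocks, 53 mm above the bench, in the middle plane of the V; axes as the jig. The V is 90 degrees, 40 mm wide at the top, its bottom line at z = 32 mm
- filter_slot (a point): the filter slot in the jig's gap, where the green filter starts: a 7 mm space between the lip and the inner face of the +x block. Middle of its floor, 26.5 mm along the jig's +x from its origin, 12 mm above the bench
- lamp (a point): middle of the front face of the jig's black lamp, 86 mm along the jig's -x, on the V axis. The lamp, 34 mm across, reaches 27 mm back from here and up to 70 mm above the bench
- v_left: the ground flank faces of both V-blocks on the jig's +y side (slope 45 degrees). Origin and axes are the jig's. The barrel's own weight alone loads each flank with 0.9 to 1.7 N; properly pressed means 3 to 40 N on each flank. Steel, rigid: about 1 mm of overtravel makes 10 N
- v_right: the same on the jig's -y side. The flanks are ground and slippery. A barrel gripped half a millimetre off the V's middle plane and pushed down loads one flank only: the sideways push on the gripper shows it (each flank pushes up and away from itself, at 45 degrees); left free, the barrel settles on both flanks by itself
- lens: lens barrel: silver cylinder, 30 mm diameter, 120 mm long, 0.13 to 0.23 kg, with dark end bands and glass in both ends; either end may point either way. Origin at its middle on the axis; x along the axis. At the start it lies in the tray
- tray: grey moulded tray, 172 x 96 mm, fixed. Origin on the bench under its middle; x along the channel in which the barrel lies, the barrel's axis 29 mm above the bench. Sides of the channel (33 mm wide) reach z = 26 mm, end walls z = 30 mm; the middle 64 mm of its length is cut through across the whole width, down to a floor at z = 4 mm, so that fingers can reach both sides of the barrel
- filter_green: green filter in a black frame: flat rigid plate 62 mm wide (y), 70 mm high (z), 5 mm thick (x), 60 g. Origin at the middle of its lower edge, z up. At the start it stands upright in the jig's filter slot, lower edge at z = 12 mm, its face across the V (its x along the jig's x)
- rack: white slotted filter rack, fixed: base 184 x 84 x 8 mm, four slots 40 mm apart along its x (at x = -60, -20, 20, 60 mm). Origin on the bench under its middle. Each slot is 7.5 mm wide with its floor at z = 8 mm; it is formed by teeth up to z = 31 mm with rounded shoulders, in two rows at y = -20 and +20 mm; filters stand in it with their faces towards the rack's x
- free_slot: the one empty slot of the rack, marked by two small green patches on the rack's base beside it. Origin at the middle of the slot's floor (8 mm above the bench); x across the slot (the filter's thickness), y along it
- filter_amber: bystander filter, same size and frame as filter_green with amber glass, standing in one of the rack's slots; leave it there. Origin and axes as filter_green
- filter_blue: bystander filter, same size and frame as filter_green with blue glass, standing in one of the rack's slots; leave it there. Origin and axes as filter_green
- filter_grey: bystander filter, same size and frame as filter_green with grey glass, standing in one of the rack's slots; leave it there. Origin and axes as filter_green
- dish: bystander: covered clear culture dish, 94 mm across, 19 mm high, origin under its centre
- dropper: bystander: small amber bottle, 32 mm diameter, 62 mm high, origin under its centre
- slide_box: bystander: blue slide box, 86 x 101 x 34 mm, origin under its centre
- forceps: bystander: steel forceps lying flat, 130 mm long along their x, 11 mm wide, 5 mm high, origin under their middle
Not all that is in view belongs to the job. Leave any blue or orange look-alike of the lens alone.

How it is judged (in metres and radians):
On the way, in this order (a step that is already met when the one before it is completed fails the run):
1. the green filter stands on edge in the empty slot of the rack, let go (x of filter_green in the frame of free_slot between -0.006 and 0.006 m and y of filter_green in the frame of free_slot between -0.015 and 0.015 m and z of filter_green in the frame of free_slot between -0.003 and 0.003 m and angle between filter_green's own z axis and vertical below 0.2 rad and contact force between the fingers and filter_green below 0.1 N), for 0.2 s.
2. the barrel is lifted out of its tray (z of lens in the frame of tray above 0.06 m and contact force between the fingers and lens above 1 N), for 0.1 s.
At the end, for the whole second after the job is handed in: Barrel in both V-blocks (2.5 mm sideways, 3 mm in height, 0.04 rad, centred to 12 mm), at rest, the gripper holding it pressed with 3 to 40 N on each flank; green filter upright (0.2 rad) on the floor of the free slot (6 mm across, 15 mm along it), let go (all of step 1 and x of lens in the frame of jig between -0.012 and 0.012 m and y of lens in the frame of jig between -0.0025 and 0.0025 m and z of lens in the frame of jig between 0.0502 and 0.056 m and angle between the x axis of lens and the x axis of jig, either way round below 0.04 rad and contact force between lens and v_left between 3 and 40 N and contact force between lens and v_right between 3 and 40 N and contact force between the fingers and lens above 2 N and linear speed of lens below 0.02 m/s); the arm keeps its last pose, push and grip.
It fails at once if the barrel is forced or dropped onto a flank (over 40 N) (contact force between lens and v_left above 40 N or contact force between lens and v_right above 40 N).
It fails at once if another filter or a bystander is disturbed (12 mm, loose things 15 mm) (distance of any of filter_amber, filter_blue, filter_grey from where it was at the start of the episode above 0.012 m or distance of any of dish, dropper, slide_box, forceps from where it was at the start of the episode above 0.015 m).
It also fails if it takes over 70 s, if anything falls off the work surface, if the arm or the gripper's body presses on something with over 40 N, if the wrist force passes 120 N, or if a joint passes its speed limit or range.

## Working session

There is one attempt and no reset: what is moved stays moved. The work goes in short steps, each a Python script; the robot and the scene stay as the last script left them, time stands still between calls to the robot, and variables do not carry over. Pictures are saved under pics/ and viewed, and the job is handed in when it is done.

```bash
ls; mkdir -p pics; cat > h.py <<'E'
import numpy as np, cv2
from scipy.spatial.transform import Rotation as R
from rig import ctrl
def cap(n,f=None):
    c=ctrl.capture(n)
    if f: cv2.imwrite('pics/'+f,cv2.cvtColor(c['color'],cv2.COLOR_RGB2BGR))
    return c
def ray(c,uv,fish=False):
    Rm=cv2.Rodrigues(np.array(c['rvec'],float))[0]; t=np.array(c['tvec'],float)
    x=(uv[0]-c['cx'])/c['fx']; y=(uv[1]-c['cy'])/c['fy']
    if fish:
        r=np.hypot(x,y); s=np.sin(r)/r if r>1e-9 else 1
        d=np.array([x*s,y*s,np.cos(r)])
    else: d=np.array([x,y,1.])
    return -Rm.T@t, Rm.T@d
def atz(c,uv,z,fish=False):
    o,d=ray(c,uv,fish); return o+d*(z-o[2])/d[2]
def proj(c,p,fish=False):
    Rm=cv2.Rodrigues(np.array(c['rvec'],float))[0]; q=Rm@np.array(p,float)+np.array(c['tvec'],float)
    if fish:
        th=np.arctan2(np.hypot(q[0],q[1]),q[2]); n=np.hypot(q[0],q[1])+1e-12
        return np.array([c['cx']+c['fx']*th*q[0]/n,c['cy']+c['fy']*th*q[1]/n])
    return np.array([c['cx']+c['fx']*q[0]/q[2],c['cy']+c['fy']*q[1]/q[2]])
def down(yaw): # jaw axis (tool y) at angle yaw in world; tool z down
    y=np.array([np.cos(yaw),np.sin(yaw),0]);z=np.array([0,0,-1.]);x=np.cross(y,z)
    q=R.from_matrix(np.c_[x,y,z]).as_quat(); return [q[3],q[0],q[1],q[2]]
E
python3 - <<'E'
from h import *
print({k:np.round(v,3) for k,v in ctrl.state().items()})
for n in ['scene','top','wrist']:
    c=cap(n,n+'0.png'); print(n,c['fx'],c['fy'],c['cx'],c['cy'],ray(c,(c['cx'],c['cy'])))
    for t in ['jig','seat','filter_slot','lamp','lens','tray','filter_green','rack','free_slot','filter_amber','filter_blue','filter_grey','slide_box','dropper','dish','forceps']:
        print(t,[(np.round(d['uv'],1),round(d['confidence'],2)) for d in ctrl.place_of(n,t)][:3])
print(ctrl.state()['t'])
E
```

```text
pics
{'t': np.float64(0.0), 'q': array([ 1.155,  0.351,  1.652,  0.   ,  1.139, -0.085]), 'joint_vel': array([-0.   , -0.002, -0.   , -0.   ,  0.001,  0.002]), 'joint_torque': array([ 2.0000e-03, -5.0611e+01, -2.9140e+01,  0.0000e+00,  4.0000e-03,
       -0.0000e+00]), 'eef_pos': array([178.471, 519.914, 255.756]), 'ee_rot': array([-0.   ,  0.165,  0.986, -0.001]), 'wrist_force': array([-0.297,  0.535, -0.948]), 'moment': array([-0.04 , -0.009, -0.016]), 'gripper_width': np.float64(1.002)}
scene 523.6347614707723 523.6347614707723 324.10930026906294 237.40105528100588 (array([1224.2949005 ,  378.73355062,  892.52815358]), array([-0.58942567, -0.3197917 , -0.74182926]))
jig [(array([303.2, 248.4]), 0.84)]
seat [(array([308. , 233.8]), 0.8)]
filter_slot [(array([314.6, 250.6]), 0.77)]
lamp [(array([272. , 217.1]), 0.71)]
lens [(array([517.2, 250.7]), 0.9), (array([442.5, 360.4]), 0.86), (array([473.6, 290.7]), 0.77)]
tray [(array([473.7, 294.4]), 0.94)]
filter_green [(array([209.7, 198.4]), 0.18)]
rack [(array([206.2, 197.3]), 0.81), (array([220.5, 206.5]), 0.72)]
free_slot [(array([27
[... 1344 characters left out ...]
97.7, 172.4]), 0.51)]
dish [(array([270.5, 330.8]), 0.57)]
forceps [(array([373.8, 322. ]), 0.68), (array([489.5, 254.9]), 0.61)]
wrist 371.64829954431775 371.64829954431775 318.3615770941644 231.38065712385514 (array([104.91268278, 545.61676645, 373.72641447]), array([ 0.28547266, -0.0968541 , -0.95348028]))
jig [(array([122.6, 469. ]), 0.86)]
seat []
filter_slot []
lamp []
lens [(array([264.7, 367.5]), 0.79)]
tray []
filter_green []
rack [(array([ 27.6, 463.6]), 0.73)]
free_slot []
filter_amber []
filter_blue [(array([ 17.9, 459.1]), 0.47)]
filter_grey [(array([ 10.7, 459. ]), 0.45), (array([ 28.4, 463.3]), 0.29)]
slide_box []
dropper []
dish [(array([130.7, 415.2]), 0.83)]
forceps []
2.55
```

View pics/scene0.png

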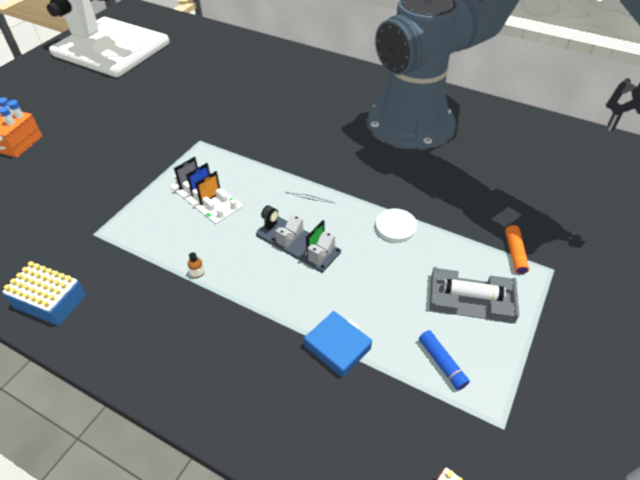

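View pics/top0.png

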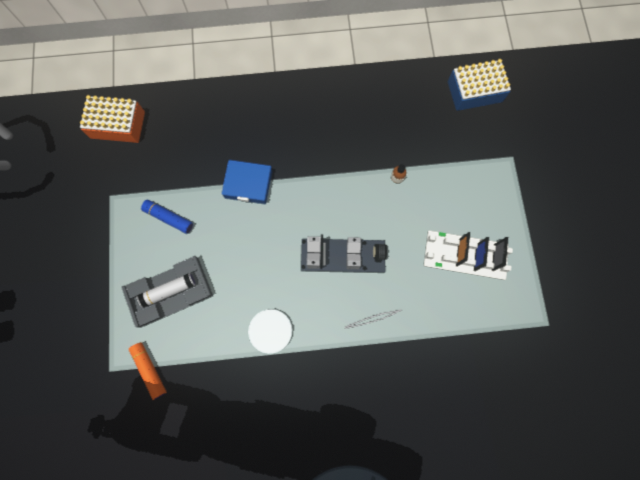

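```bash
python3 - <<'E'
import cv2,numpy as np
t=cv2.imread('pics/top0.png')
a=cv2.resize(t[200:310,280:530],None,fx=3.2,fy=3.2,interpolation=cv2.INTER_CUBIC)
b=cv2.resize(t[250:400,80:230],None,fx=4,fy=4,interpolation=cv2.INTER_CUBIC)
cv2.imwrite('pics/t_a.png',a);cv2.imwrite('pics/t_b.png',b)
E
```

```text
(no output)
```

View pics/t_a.png

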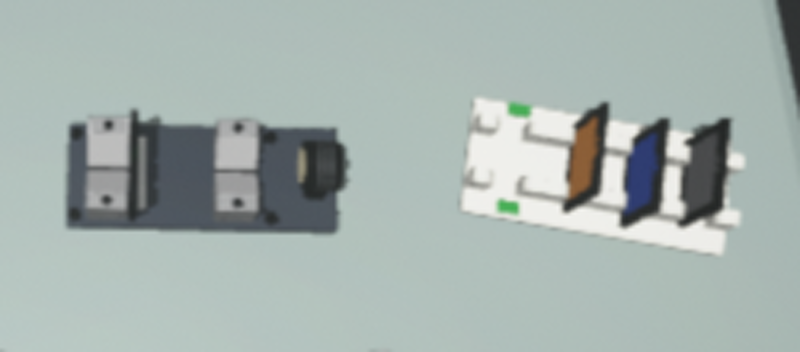

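View pics/t_b.png

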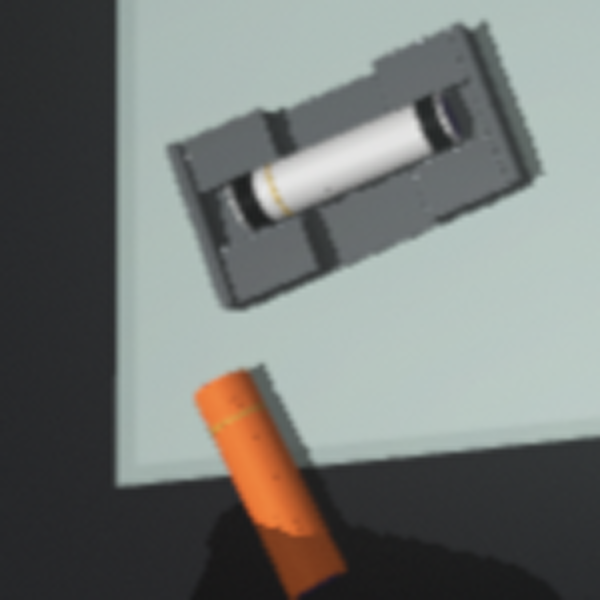

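The lens is the silver barrel in the tray at top (167,291). The blue one (166,216) and the orange one (147,370) are look-alikes, since only the silver one is in the tray. The free slot is the rack end with green patches, left of the amber filter at about (440,250). Next I'll get coarse poses from the top corners.

```bash
cat >> h.py <<'E'
from scipy.optimize import least_squares
def fit(c,pts,uvs,p0,fish=False):
    pts=np.array(pts,float);uvs=np.array(uvs,float)
    def w(p):
        C,S=np.cos(p[2]),np.sin(p[2]); return np.c_[p[0]+C*pts[:,0]-S*pts[:,1],p[1]+S*pts[:,0]+C*pts[:,1],pts[:,2]]
    f=lambda p:np.concatenate([proj(c,q,fish)-u for q,u in zip(w(p),uvs)])
    r=least_squares(f,p0,x_scale=[1,1,.01]); return r.x,r.fun.reshape(-1,2)
E
python3 - <<'E'
from h import *
c=cap('top')
np.set_printoptions(precision=2,suppress=True)
A=lambda u,v:(280+(u+.5)/3.2-.5,200+(v+.5)/3.2-.5)
B=lambda u,v:(80+(u+.5)/4-.5,250+(v+.5)/4-.5)
# jig: +x away from lamp => image left (+world y)
print('jig',*fit(c,[(95,37,12),(-95,37,12),(-95,-37,12),(95,-37,12)],[A(67,227),A(336,233),A(338,127),A(70,123)],[400,0,1.57]))
# alternative handedness: x=+Y world => y = -X world (image down)
print('rack',*fit(c,[(-92,-42,8),(-92,42,8),(92,42,8)],[A(475,97),A(460,212),A(723,256)],[400,-300,-1.6]))
print('tray',*fit(c,[(86,48,26),(86,-48,26),(-86,-48,26),(-86,48,26)],[B(168,147),B(232,308),B(537,180),B(465,25)],[400,300,1.9]))
for n,uv in dict(dish=(270.5,330.8),slide=(248,182),drop=(398,174),forc=(374,320)).items(): print(n,atz(c,uv,10))
E
```

```text
jig [558.72 -48.93   1.45] [[-0.4  -0.23]
 [ 0.88 -0.31]
 [-0.14  0.5 ]
 [-0.35  0.03]]
rack [ 496.17 -303.87   -2.38] [[-12.79  29.2 ]
 [ 14.43 -34.27]
 [ -1.42   3.93]]
tray [518.02 341.27   1.89] [[ 15.48  40.2 ]
 [-14.99 -40.76]
 [-17.44 -40.53]
 [ 16.28  37.65]]
dish [408.36 126.16  10.  ]
slide [754.69 152.    10.  ]
drop [ 738.77 -199.4    10.  ]
forc [408.65 -99.87  10.  ]
```

```bash
python3 - <<'E'
from h import *
c=cap('top')
np.set_printoptions(precision=2,suppress=True)
A=lambda u,v:(280+(u+.5)/3.2-.5,200+(v+.5)/3.2-.5)
B=lambda u,v:(80+(u+.5)/4-.5,250+(v+.5)/4-.5)
print('rack',*fit(c,[(-92,42,8),(-92,-42,8),(92,-42,8)],[A(475,97),A(460,212),A(723,256)],[500,-300,-1.6]))
print('tray',*fit(c,[(86,48,30),(86,-48,30),(-86,-48,30),(-86,48,30)],[B(232,308),B(168,147),B(465,25),B(537,180)],[500,340,1.9]))
s=ctrl.state();M=R.from_quat(np.array(s['ee_rot'])[[1,2,3,0]]).as_matrix()
print(M)
w=ctrl.capture('wrist');o,d=ray(w,(w['cx'],w['cy']));print('cam in tool',M.T@(o-s['eef_pos']),M.T@d)
for p,y in (((480,-50,200),np.pi/2),((480,-50,200),-np.pi/2),((430,-180,200),np.pi/2),((430,-180,200),-np.pi/2)):
    print(p,y,ctrl.solve_ik(list(p),down(y)))
E
```

```text
rack [ 532.31 -325.77   -1.85] [[-0.19  0.07]
 [ 0.05 -0.16]
 [ 0.13  0.09]]
tray [515.48 339.64   1.89] [[-0.56  0.92]
 [ 1.    0.21]
 [ 0.94 -1.04]
 [-1.35 -0.13]]
[[-0.95  0.32  0.  ]
 [ 0.32  0.95 -0.  ]
 [-0.   -0.   -1.  ]]
cam in tool [  77.98    0.11 -117.44] [-0.3   0.    0.95]
(480, -50, 200) 1.5707963267948966 [-0.2   0.3   1.88 -0.    0.96 -1.77]
(480, -50, 200) -1.5707963267948966 [-0.2   0.3   1.88 -0.    0.96  1.37]
(430, -180, 200) 1.5707963267948966 [-0.5   0.27  1.92 -0.    0.95 -2.07]
(430, -180, 200) -1.5707963267948966 [-0.5   0.27  1.92 -0.    0.95  1.07]
```

```bash
python3 - <<'E'
from h import *
ctrl.move_pose([557,-25,190],down(1.45)); ctrl.sleep(.2)
s=ctrl.state();print(s['t'],s['eef_pos'])
np.set_printoptions(precision=2,suppress=True)
c=cap('wrist','w1.png')
np.save('w1.npy',c,allow_pickle=True)
for t in ['jig','seat','filter_slot','lamp','filter_green','rack']:
    print(t,[(np.round(d['uv'],1),round(d['confidence'],2)) for d in ctrl.place_of('wrist',t)][:2])
E
```

```text
5.275 [557.03146128 -24.55334767 190.05715696]
jig [(array([318.8, 215.3]), 0.89), (array([475.5,  24.8]), 0.28)]
seat [(array([317.1, 237.9]), 0.75)]
filter_slot [(array([ 18.9, 218. ]), 0.23), (array([347.4, 217.3]), 0.21)]
lamp [(array([202.9, 239.9]), 0.89)]
filter_green [(array([347.9, 217.6]), 0.88), (array([349.3, 219. ]), 0.36)]
rack [(array([ 36.6, 228.2]), 0.78)]
```

View pics/w1.png

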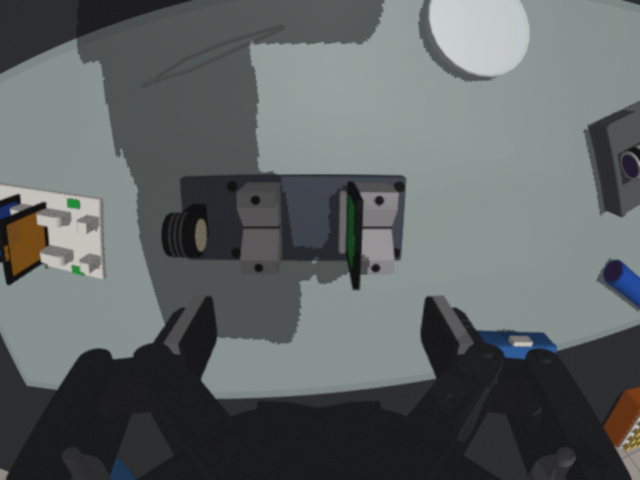

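```bash
python3 - <<'E'
import cv2
t=cv2.imread('pics/w1.png')
cv2.imwrite('pics/w1a.png',cv2.resize(t[160:310,160:420],None,fx=3,fy=3,interpolation=cv2.INTER_CUBIC))
cv2.imwrite('pics/w1b.png',cv2.resize(t[170:300,0:130],None,fx=4,fy=4,interpolation=cv2.INTER_CUBIC))
E
```

```text
(no output)
```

View pics/w1a.png

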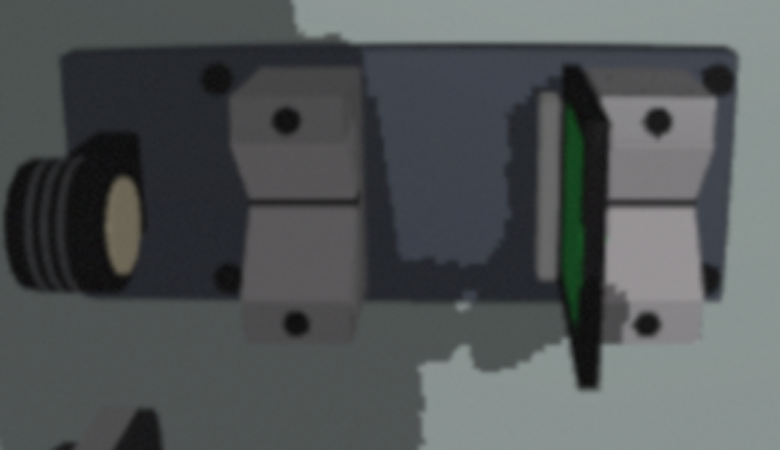

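View pics/w1b.png

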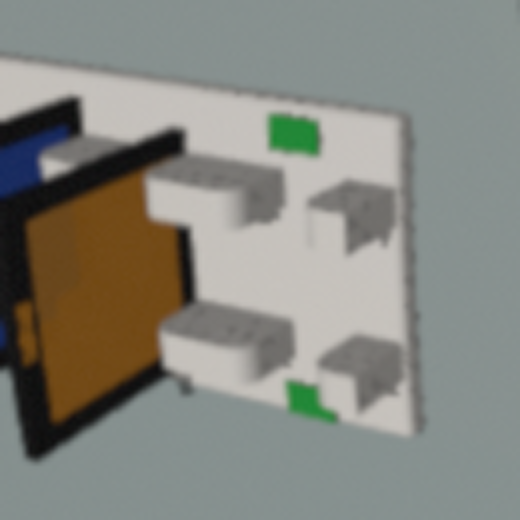

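```bash
python3 - <<'E'
from h import *
np.set_printoptions(precision=2,suppress=True)
c=np.load('w1.npy',allow_pickle=True).item()
A=lambda u,v:(160+(u+.5)/3-.5,160+(v+.5)/3-.5)
P={(-58,32,52):(230,95),(-30,32,52):(347,95),(-58,20,52):(232,145),(-58,0,32):(248,201),(-30,0,32):(358,201),(-58,-20,52):(243,301),(-30,-20,52):(359,300),(-58,-32,52):(243,342),(-30,-32,52):(355,342),
(58,32,52):(715,97),(58,20,52):(713,147),(58,0,32):(696,202),(58,-20,52):(703,301),(58,-32,52):(700,341),(95,37,12):(737,50),(-95,37,12):(63,55),(95,-37,12):(720,300)}
x,r=fit(c,list(P),[A(*v) for v in P.values()],[558,-49,1.45],True);print(x);print(r)
C,S=np.cos(x[2]),np.sin(x[2])
W=lambda p:(x[0]+C*p[0]-S*p[1],x[1]+S*p[0]+C*p[1],p[2])
for p in [(24,31,82),(29,31,82),(24,-31,82),(29,-31,82)]:
    u=proj(c,W(p),True); print(p,(u-160)*3)
B=lambda u,v:((u+.5)/4-.5,170+(v+.5)/4-.5)
# teeth/rack corners: image right = rack -x; image up = -X = rack -y
Q={(-92,-42,8):(405,115),(-92,42,8):(415,432)}
x,r=fit(c,list(Q),[B(*v) for v in Q.values()],[532,-326,-1.85],True);print(x);print(r)
E
```

```text
[561.99 -28.26   1.46]
[[-4.76  0.98]
 [-5.1   0.25]
 [-4.39  0.61]
 [-2.46  0.42]
 [-3.97  0.17]
 [-4.07  0.23]
 [-6.07  0.69]
 [-2.75  1.09]
 [-3.96  1.37]
 [-3.36 -0.78]
 [-3.44 -1.06]
 [-4.   -0.76]
 [-3.09 -0.52]
 [-3.1   0.74]
 [23.29 -0.09]
 [18.54 -0.19]
 [22.62  0.13]]
(24, 31, 82) [572.08 126.1 ]
(29, 31, 82) [595.96 126.09]
(24, -31, 82) [565.76 394.54]
(29, -31, 82) [587.73 394.21]
[ 530.62 -322.7    -1.86]
[[ 0.14 -0.8 ]
 [-0.24  0.96]]
```

```bash
python3 - <<'E'
from h import *
np.set_printoptions(precision=2,suppress=True)
c=np.load('w1.npy',allow_pickle=True).item()
A=lambda u,v:(160+(u+.5)/3-.5,160+(v+.5)/3-.5)
P={(-58,32,52):(230,95),(-30,32,52):(347,95),(-58,20,52):(232,145),(-58,0,32):(248,201),(-30,0,32):(358,201),(-58,-20,52):(243,301),(-30,-20,52):(359,300),(-58,-32,52):(243,342),(-30,-32,52):(355,342),
(58,32,52):(715,97),(58,20,52):(713,147),(58,0,32):(696,202),(58,-20,52):(703,301),(58,-32,52):(700,341)}
x,r=fit(c,list(P),[A(*v) for v in P.values()],[558,-49,1.45],True);print(x);print(r)
C,S=np.cos(x[2]),np.sin(x[2])
W=lambda p:(x[0]+C*p[0]-S*p[1],x[1]+S*p[0]+C*p[1],p[2])
for p in [(24,31,82),(29,31,82),(24,-31,82),(29,-31,82)]:
    u=proj(c,W(p),True); print(p,(u-160)*3)
print('filter at',W((26.5,0,0)))
s=ctrl.state();M=R.from_quat(np.array(s['ee_rot'])[[1,2,3,0]]).as_matrix();print(M)
E
```

```text
[562.25 -25.26   1.45]
[[-0.39  0.15]
 [-0.54 -0.26]
 [-0.2  -0.17]
 [ 1.22 -0.25]
 [-0.15 -0.24]
 [-0.45 -0.4 ]
 [-2.29  0.29]
 [ 0.7   0.5 ]
 [-0.35  1.  ]
 [ 1.06 -0.24]
 [ 0.81 -0.57]
 [-0.28 -0.34]
 [ 0.58 -0.14]
 [ 0.4   1.09]]
(24, 31, 82) [587.56 126.54]
(29, 31, 82) [611.37 126.72]
(24, -31, 82) [577.92 394.73]
(29, -31, 82) [599.84 394.52]
filter at (np.float64(565.4563784843701), np.float64(1.0442201819510153), 0)
[[-0.99  0.12  0.  ]
 [ 0.12  0.99 -0.  ]
 [-0.   -0.   -1.  ]]
```

```bash
python3 - <<'E'
from h import *
np.set_printoptions(precision=2,suppress=True)
q=down(1.45)
ctrl.move_pose([565.5,1.0,120],q)
ctrl.movel([565.5,1.0,81],v=80)
ctrl.sleep(.15); f0=np.array(ctrl.state()['wrist_force'])
cap('wrist','w2.png')
ctrl.set_gripper(0.0)
s=ctrl.state();print(s['t'],s['gripper_width'],s['eef_pos'],np.array(s['wrist_force'])-f0)
c=cap('wrist','w3.png')
E
python3 -c "
import cv2,numpy as np
a=cv2.imread('pics/w2.png');b=cv2.imread('pics/w3.png');cv2.imwrite('pics/w23.png',np.hstack([a[100:,160:560],b[100:,160:560]]))"
```

```text
7.5667 0.04790695839281967 [565.62   0.97  81.11] [ 1.59 -1.    2.13]
```

View pics/w23.png

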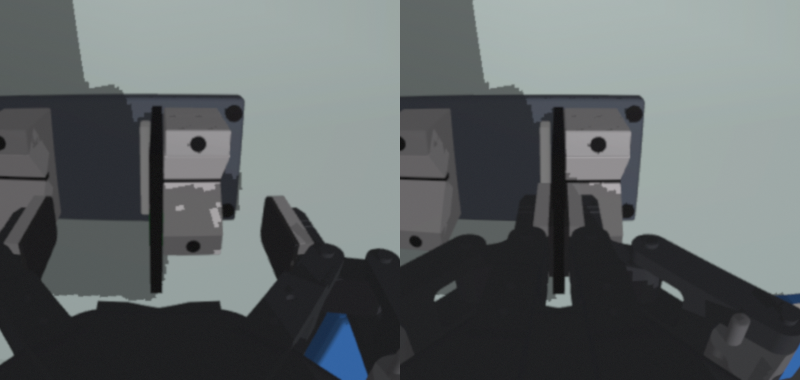

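```bash
python3 - <<'E'
from h import *
np.set_printoptions(precision=2,suppress=True)
ctrl.movel([565.5,1.0,200],v=200)
ctrl.move_pose([548,-266.5,190],down(1.287))
ctrl.sleep(.2)
s=ctrl.state();print(s['t'],s['gripper_width'],s['eef_pos'],s['wrist_force'])
c=cap('wrist','w4.png');np.save('w4.npy',c,allow_pickle=True)
a=cv2.imread('pics/w4.png')
cv2.imwrite('pics/w4a.png',cv2.resize(a[120:340,180:440],None,fx=3,fy=3,interpolation=cv2.INTER_CUBIC)[:600])
E
```

```text
9.6 0.04698563050197617 [ 548.43 -265.31  190.1 ] [ 0.19 -0.59 -0.29]
```

View pics/w4.png

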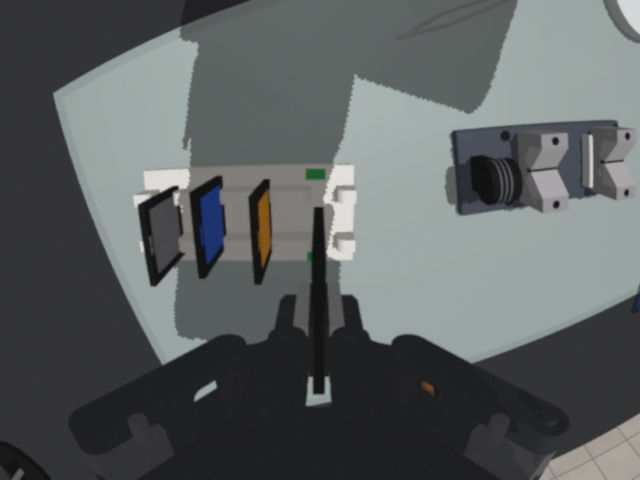

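View pics/w4a.png

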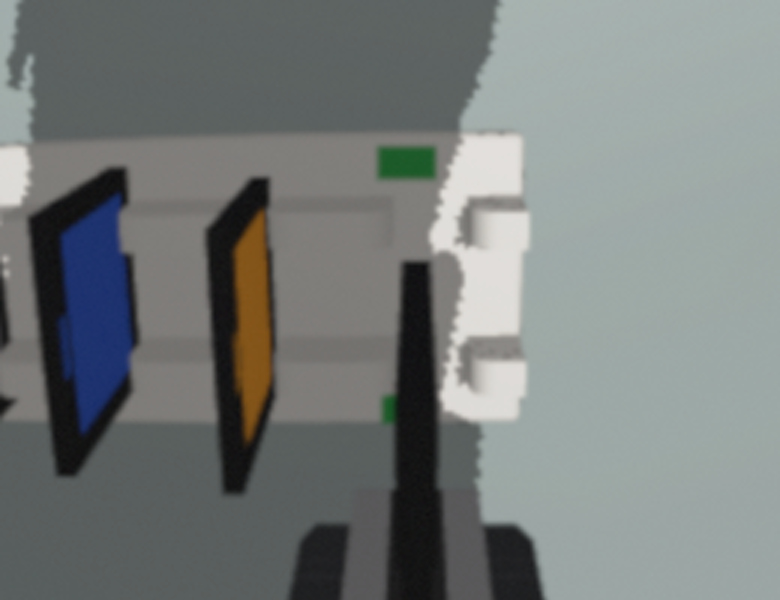

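```bash
python3 - <<'E'
from h import *
np.set_printoptions(precision=2,suppress=True)
c=np.load('w4.npy',allow_pickle=True).item()
a=cv2.imread('pics/w4.png')
cv2.imwrite('pics/w4b.png',cv2.resize(cv2.convertScaleAbs(a[155:275,120:370],alpha=1.5),None,fx=3.2,fy=3.2,interpolation=cv2.INTER_CUBIC))
A=lambda u,v:(180+(u+.5)/3-.5,120+(v+.5)/3-.5)
Q={(-92,-42,8):A(522,133),(-92,42,8):A(518,418),(92,-42,8):(144,171)}
x,r=fit(c,list(Q),list(Q.values()),[532,-326,-1.85],True);print(x);print(r)
C,S=np.cos(x[2]),np.sin(x[2])
W=lambda p:(x[0]+C*p[0]-S*p[1],x[1]+S*p[0]+C*p[1],p[2])
for p in [(-60,0,8),(-63.75,-20,31),(-56.25,-20,31),(-63.75,20,31),(-56.25,20,31),(-60,-37,8),(-70,-37,8),(-50,-37,8)]:
    u=proj(c,W(p),True); print(p,W(p)[:2],((u-[180,120])*3),(u-[120,155])*3.2)
s=ctrl.state();T=np.array(s['eef_pos']);M=R.from_quat(np.array(s['ee_rot'])[[1,2,3,0]]).as_matrix()
for p in [(x,y,z) for z in(-1,69) for x in (-31,31) for y in(-2.5,2.5)]:
    u=proj(c,T+M@np.array(p),True);print('filt',p,(u-[180,120])*3)
E
```

```text
[ 533.35 -325.04   -1.84]
[[ 1.02 -0.57]
 [ 0.92  1.12]
 [-2.35 -0.19]]
(-60, 0, 8) (np.float64(549.3446634451008), np.float64(-267.2153642910839)) [407.57 281.42] [626.74 188.18]
(-63.75, -20, 31) (np.float64(531.0680030885043), np.float64(-258.26962864723595)) [420.83 228.24] [640.88 131.46]
(-56.25, -20, 31) (np.float64(529.0687172945771), np.float64(-265.498242367321)) [391.22 228.59] [609.31 131.83]
(-63.75, 20, 31) (np.float64(569.6206095956244), np.float64(-268.93248621484685)) [422.35 377.08] [642.5  290.22]
(-56.25, 20, 31) (np.float64(567.6213238016973), np.float64(-276.1610999349319)) [393.89 377.4 ] [612.15 290.55]
(-60, -37, 8) (np.float64(513.6835024260146), np.float64(-257.35222104104383)) [405.78 149.29] [624.83  47.25]
(-70, -37, 8) (np.float64(516.3492168179173), np.float64(-247.7140694142638)) [442.8 148.9] [664.32  46.83]
(-50, -37, 8) (np.float64(511.0177880341119), np.float64(-266.99037266782386)) [368.78 149.82] [585.37  47.81]
filt (-31, -2.5, -1) [392.89 831.24]
filt (-31, 2.5, -1) [429.03 831.28]
filt (31, -2.5, -1) [388.33 419.96]
filt (31, 2.5, -1) [432.77 419.99]
filt (-31, -2.5, 69) [398.74 582.28]
filt (-31, 2.5, 69) [424.77 582.3 ]
filt (31, -2.5, 69) [397.22 267.72]
filt (31, 2.5, 69) [426.23 267.73]
```

View pics/w4b.png

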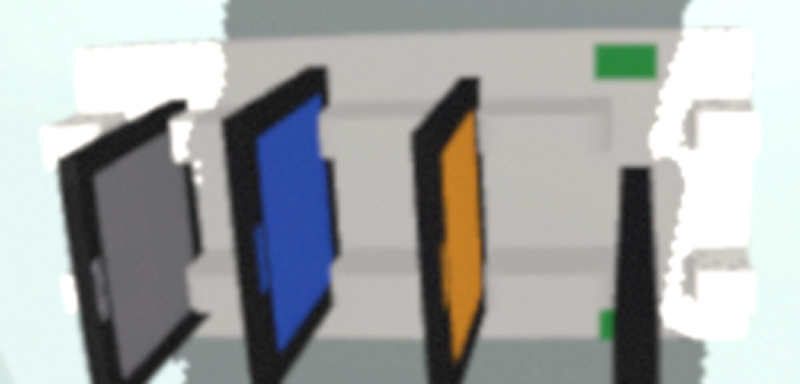

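```bash
python3 - <<'E'
from h import *
np.set_printoptions(precision=2,suppress=True)
x=[533.35-0.3,-325.04+.9,-1.84]
C,S=np.cos(x[2]),np.sin(x[2])
W=lambda p:(x[0]+C*p[0]-S*p[1],x[1]+S*p[0]+C*p[1],p[2])
for f,off,k in (('w1',(0,170),6),('w4',(255,150),7)):
    c=np.load(f+'.npy',allow_pickle=True).item()
    a=cv2.imread(f'pics/{f}.png'); b=cv2.resize(a[off[1]:off[1]+110,off[0]:off[0]+115],None,fx=k,fy=k,interpolation=cv2.INTER_CUBIC)
    for px,col in ((-56.25,(0,0,255)),(-63.75,(255,0,0)),(-92,(0,255,0))):
      for y in (-20,20):
        for z in (8,31):
            u=(proj(c,W((px,y,z)),True)-off+.5)*k-.5; cv2.circle(b,tuple(int(round(i)) for i in u),3,col,-1 if z>20 else 1)
    cv2.imwrite(f'pics/{f}z.png',b[:600])
E
```

```text
(no output)
```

View pics/w1z.png

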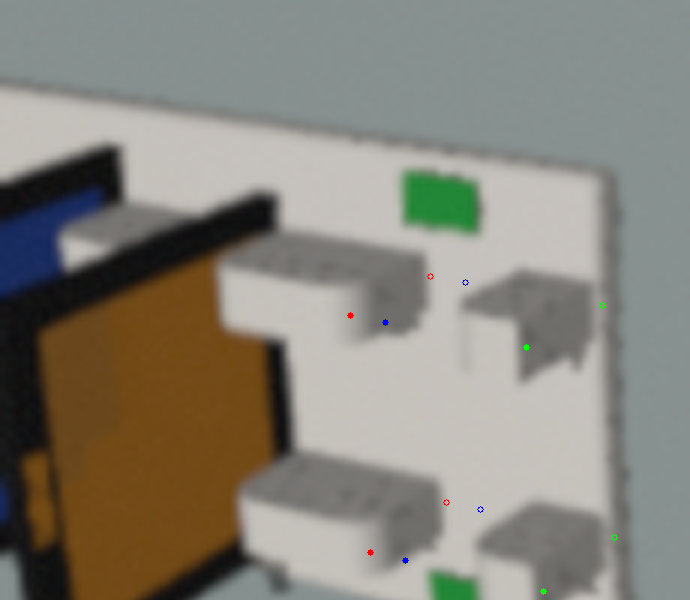

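View pics/w4z.png

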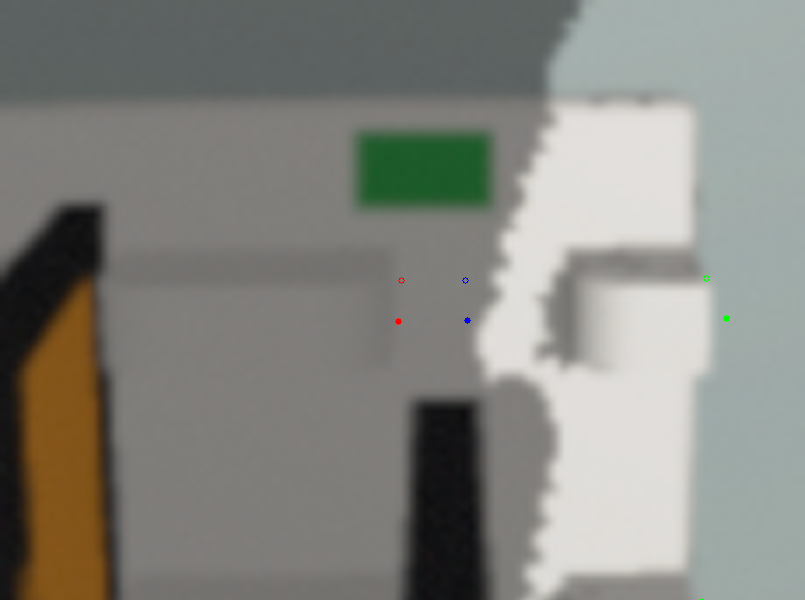

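```bash
python3 - <<'E'
from h import *
np.set_printoptions(precision=2,suppress=True)
ctrl.movel([500,-215,180],v=250)
ctrl.sleep(.15)
c=cap('wrist','w5.png');np.save('w5.npy',c,allow_pickle=True)
s=ctrl.state();print(s['t'],s['eef_pos'])
x=[533.35-0.3,-325.04+.9,-1.84]
C,S=np.cos(x[2]),np.sin(x[2])
W=lambda p:(x[0]+C*p[0]-S*p[1],x[1]+S*p[0]+C*p[1],p[2])
u=proj(c,W((-65,0,15)),True);off=(u-[60,45]).astype(int);k=6
a=cv2.imread('pics/w5.png'); b=cv2.resize(a[off[1]:off[1]+95,off[0]:off[0]+120],None,fx=k,fy=k,interpolation=cv2.INTER_CUBIC)
for px,col in ((-56.25,(0,0,255)),(-63.75,(255,0,0)),(-92,(0,255,0))):
      for y in (-20,20):
        for z in (8,31):
            u=(proj(c,W((px,y,z)),True)-off+.5)*k-.5; cv2.circle(b,tuple(int(round(i)) for i in u),3,col,-1 if z>20 else 1)
cv2.imwrite(f'pics/w5z.png',b[:600])
E
```

```text
10.2833 [ 500.61 -215.51  180.16]
```

View pics/w5.png

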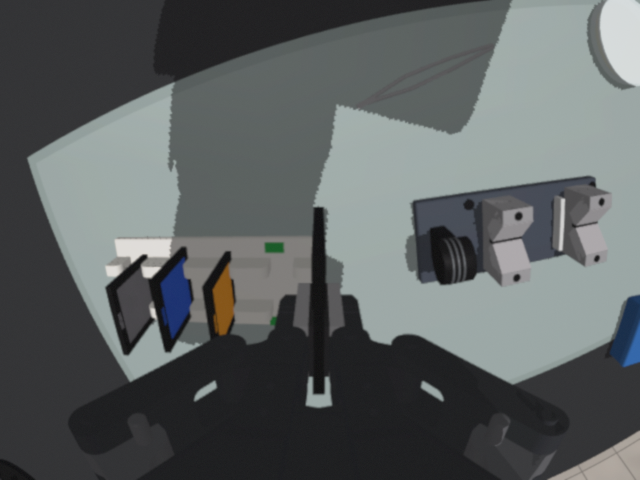

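View pics/w5z.png

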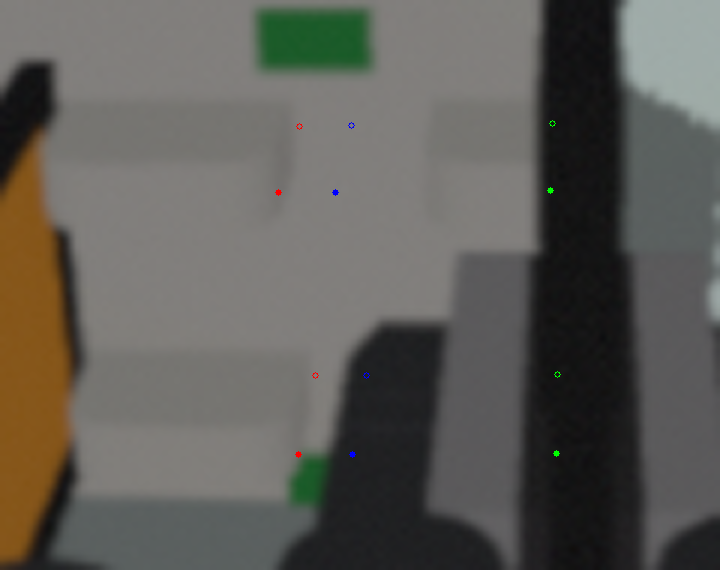

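```bash
python3 - <<'E'
from h import *
np.set_printoptions(precision=2,suppress=True)
ctrl.movel([570,-345,190],v=250)
ctrl.sleep(.15)
c=cap('wrist','w6.png');np.save('w6.npy',c,allow_pickle=True)
s=ctrl.state();print(s['t'],s['eef_pos'])
x=[533.35-0.3,-325.04+.9,-1.84]
C,S=np.cos(x[2]),np.sin(x[2])
W=lambda p:(x[0]+C*p[0]-S*p[1],x[1]+S*p[0]+C*p[1],p[2])
u=proj(c,W((-65,0,15)),True);off=(u-[70,50]).astype(int);k=6
a=cv2.imread('pics/w6.png'); b=cv2.resize(a[off[1]:off[1]+100,off[0]:off[0]+130],None,fx=k,fy=k,interpolation=cv2.INTER_CUBIC)
for px,col in ((-56.25,(0,0,255)),(-63.75,(255,0,0)),(-92,(0,255,0))):
      for y in (-20,20):
        for z in (8,31):
            u=(proj(c,W((px,y,z)),True)-off+.5)*k-.5; cv2.circle(b,tuple(int(round(i)) for i in u),3,col,-1 if z>20 else 1)
cv2.imwrite(f'pics/w6z.png',b[:600])
E
```

```text
11.225 [ 569.82 -344.08  190.21]
```

View pics/w6.png

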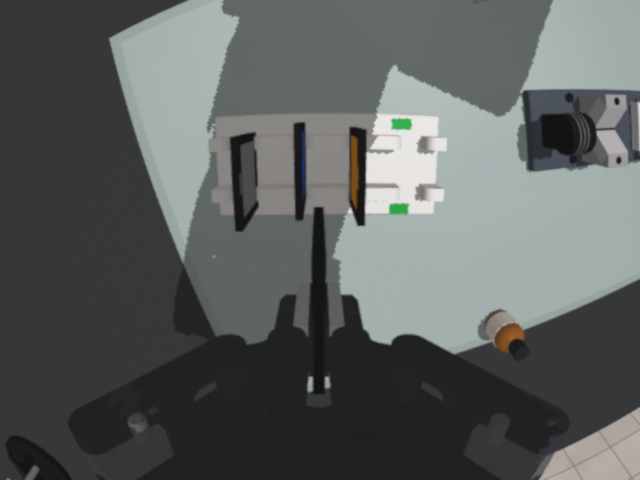

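View pics/w6z.png

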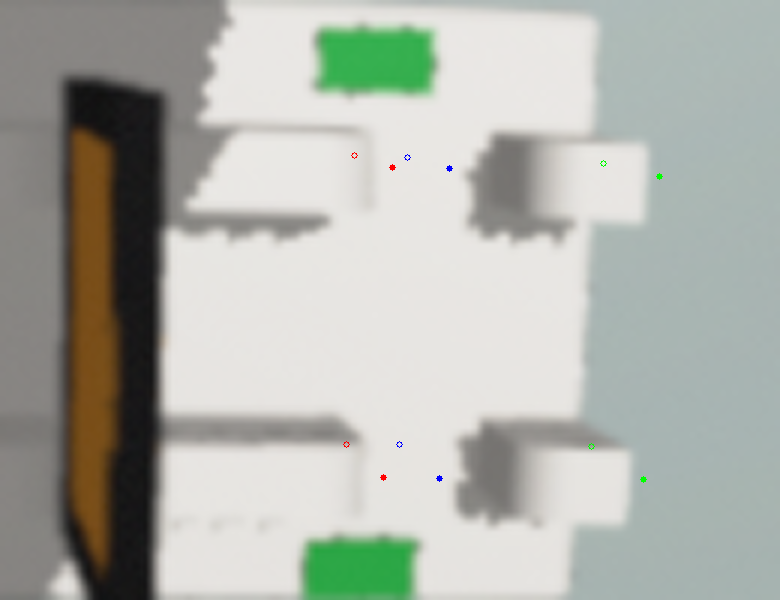

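```bash
python3 - <<'E'
from h import *
x=[533.35-0.3,-325.04+.9,-1.84]
C,S=np.cos(x[2]),np.sin(x[2])
W=lambda p:(x[0]+C*p[0]-S*p[1],x[1]+S*p[0]+C*p[1],p[2])
for f,off,sz,k in (('w6',(195,100),(260,140),3),('w4',(125,155),(250,130),3)):
    c=np.load(f+'.npy',allow_pickle=True).item()
    a=cv2.imread(f'pics/{f}.png'); b=cv2.resize(cv2.convertScaleAbs(a[off[1]:off[1]+sz[1],off[0]:off[0]+sz[0]],alpha=1.3,beta=0),None,fx=k,fy=k,interpolation=cv2.INTER_CUBIC)
    def L(p,q,col):
        u=[tuple(int(round(i)) for i in (proj(c,W(r),True)-off+.5)*k-.5) for r in (p,q)]; cv2.line(b,*u,col,1,cv2.LINE_AA)
    for s in (-60,-20,20,60):
        for d,col in ((-3.75,(255,0,0)),(3.75,(0,0,255))):
            L((s+d,-26,31),(s+d,-14,31),col);L((s+d,14,31),(s+d,26,31),col)
        L((s,-42,8),(s,42,8),(0,200,0))
    for s in (-90,90,-76,76): L((s,-26,31),(s,-14,31),(255,0,255))
    cv2.imwrite(f'pics/{f}y.png',b)
E
```

```text
(no output)
```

View pics/w6y.png

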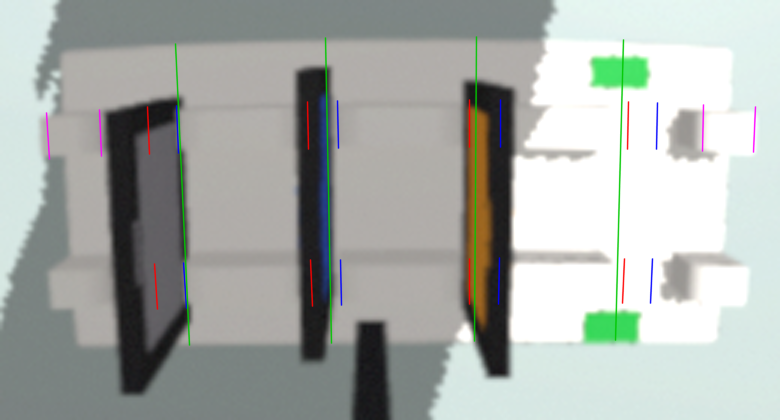

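View pics/w4y.png

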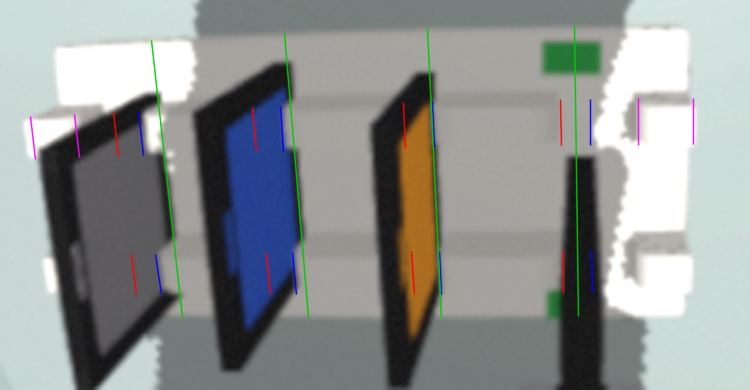

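```bash
python3 - <<'E'
from h import *
np.set_printoptions(precision=2,suppress=True)
ctrl.movel([549.1,-268.2,190],down(1.298),v=250)
ctrl.movel([549.1,-268.2,108],v=120)
ctrl.sleep(.15)
c=cap('wrist','w7.png');np.save('w7.npy',c,allow_pickle=True)
s=ctrl.state();print(s['t'],s['eef_pos'],s['wrist_force'])
a=cv2.imread('pics/w7.png')
cv2.imwrite('pics/w7a.png',cv2.resize(a[80:280,220:420],None,fx=3,fy=3,interpolation=cv2.INTER_CUBIC))
E
```

```text
12.725 [ 549.42 -268.37  108.78] [-0.94 -0.67 -0.7 ]
```

View pics/w7a.png

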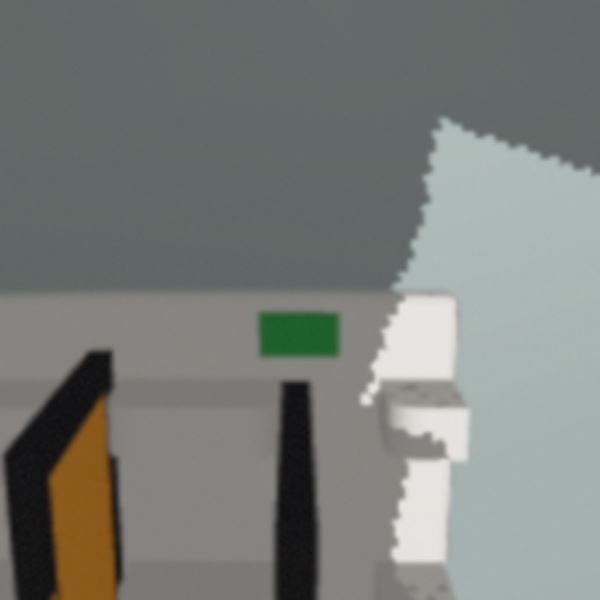

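```bash
python3 - <<'E'
from h import *
np.set_printoptions(precision=2,suppress=True)
r=ctrl.movel([549.2,-268.2,84],v=60,max_force=6)
s=ctrl.state();print(r,s['eef_pos'],s['wrist_force'])
if not r:
    r=ctrl.movel([549.2,-268.2,75],v=20,max_force=4)
    ctrl.sleep(.1)
    s=ctrl.state();print(r,s['t'],s['eef_pos'],s['wrist_force'])
c=cap('wrist','w8.png')
a=cv2.imread('pics/w8.png')
cv2.imwrite('pics/w8a.png',cv2.resize(a[80:280,220:420],None,fx=3,fy=3,interpolation=cv2.INTER_CUBIC))
E
```

```text
False [ 549.15 -268.14   83.69] [ 0.38  0.38 -0.04]
True 13.775 [ 549.5  -268.36   77.11] [0.23 0.35 5.21]
```

View pics/w8a.png

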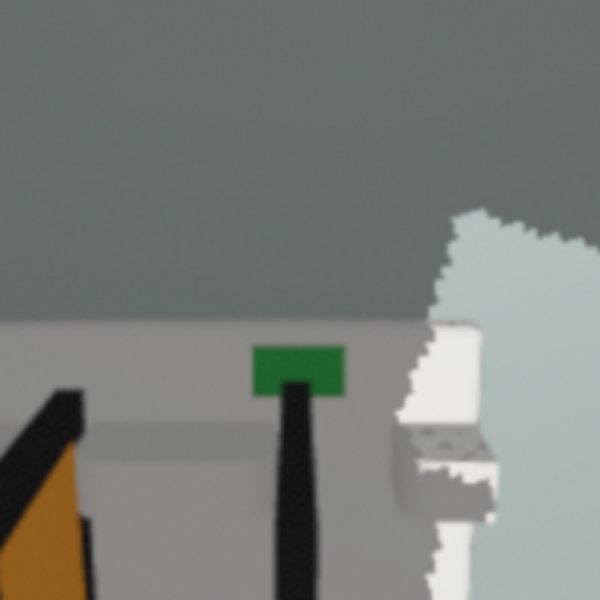

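```bash
python3 - <<'E'
from h import *
np.set_printoptions(precision=2,suppress=True)
ctrl.movel([549.4,-268.3,77.2],v=20)
ctrl.set_gripper(0.25); ctrl.sleep(.1)
cap('wrist','w9.png')
ctrl.movel([549.4,-268.3,180],v=150)
ctrl.sleep(.2)
s=ctrl.state();print(s['t'],s['eef_pos'],s['wrist_force'],s['gripper_width'])
c=cap('wrist','w10.png');np.save('w10.npy',c,allow_pickle=True)
a=cv2.imread('pics/w9.png');b=cv2.imread('pics/w10.png')
cv2.imwrite('pics/w910.png',np.hstack([a[40:,120:520],b[40:,120:520]]))
E
```

```text
15.5667 [ 549.09 -268.11  179.05] [-0.46  0.01  0.09] 0.2528080286092036
```

View pics/w910.png

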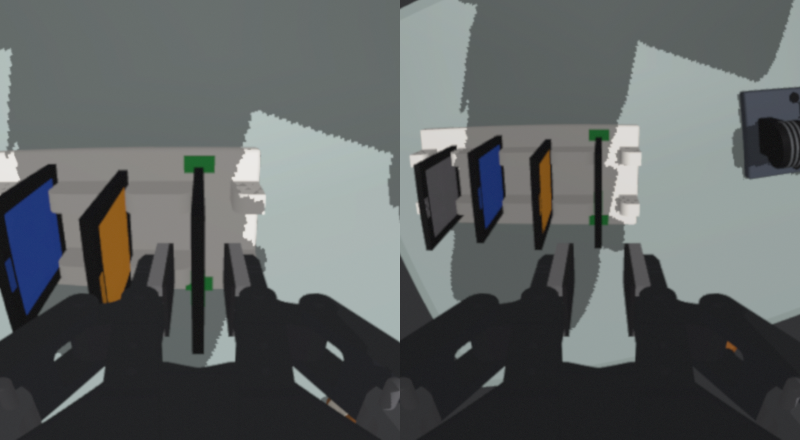

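```bash
python3 - <<'E'
from h import *
np.set_printoptions(precision=2,suppress=True)
ctrl.movel([540,-200,220],v=300)
ctrl.move_pose([515,340,190],down(.32)); ctrl.set_gripper(1.0)
ctrl.sleep(.1)
s=ctrl.state();print(s['t'],s['eef_pos'])
c=cap('wrist','w11.png');np.save('w11.npy',c,allow_pickle=True)
for t in ['lens','tray']:
    print(t,[(np.round(d['uv'],1),round(d['confidence'],2)) for d in ctrl.place_of('wrist',t)][:3])
E
```

```text
18.7333 [514.99 340.03 190.02]
lens [(array([150.8,  95.9]), 0.89), (array([497.8, 270.5]), 0.76), (array([325.1, 216.1]), 0.57)]
tray []
```

View pics/w11.png

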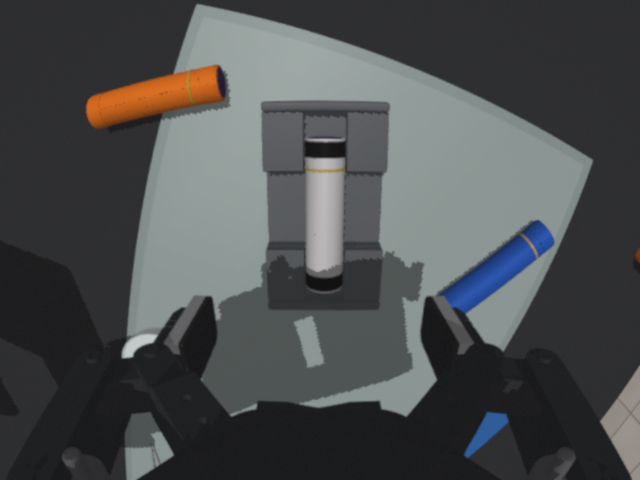

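```bash
python3 - <<'E'
from h import *
np.set_printoptions(precision=2,suppress=True)
c=np.load('w11.npy',allow_pickle=True).item()
# lens silhouettes
P=[(60,15,29),(60,-15,29),(-60,15,29),(-60,-15,29)]
# +x of tray -> tool +x -> image up; +y tray: z cross x
best=fit(c,P,[(305,150),(346,150),(306,282),(343,282)],[515,340,1.89],True);print(best)
T=fit(c,[(86,48,30),(86,-48,30),(-86,-48,30),(-86,48,30)],[(262,103),(389,103),(381,307),(267,307)],[515,340,1.89],True);print('tray',T)
for v in (138,291):
    print(atz(c,(325,v),44,True),atz(c,(325,v),29,True))
a=cv2.imread('pics/w11.png')
cv2.imwrite('pics/w11a.png',cv2.resize(a[95:315,235:415],None,fx=2.7,fy=2.7,interpolation=cv2.INTER_CUBIC))
E
```

```text
(array([520.05, 340.18,   1.89]), array([[ 0.38, -6.59],
       [-0.35, -6.41],
       [ 0.55,  8.08],
       [-0.52,  8.06]]))
tray (array([517.8 , 346.74,   1.89]), array([[-1.5 , -2.64],
       [ 1.32, -1.85],
       [-1.05,  2.84],
       [ 1.26,  2.96]]))
[499.03 401.57  44.  ] [499.55 400.88  29.  ]
[536.85 289.61  44.  ] [539.52 282.55  29.  ]
```

View pics/w11a.png

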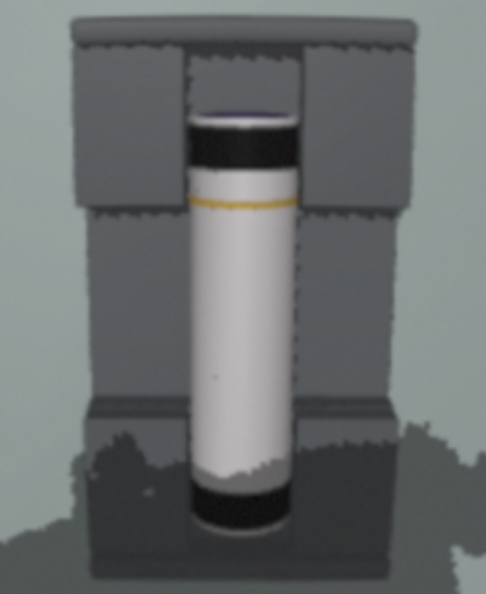

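```bash
python3 - <<'E'
from h import *
np.set_printoptions(precision=2,suppress=True)
c=np.load('w11.npy',allow_pickle=True).item()
M=R.from_quat(np.array(down(.32))[[1,2,3,0]]).as_matrix()
for uv in [(545,230),(455,300),(445,290)]:
    p=atz(c,uv,15,True);print(p,M.T@(p-[518.3,344.5,29]))
t=cap('top');p=atz(t,(189,228),15);print(p,M.T@(p-[518.3,344.5,29]))
print(ctrl.solve_ik([518.3,344.5,34],down(.32)))
E
```

```text
[721.93 394.9   15.  ] [-16.21 209.14  14.  ]
[661.33 302.63  15.  ] [-84.74 122.6   14.  ]
[646.78 309.31  15.  ] [-73.82 110.89  14.  ]
[655.73 292.05  15.  ] [-93.02 113.95  14.  ]
[ 0.51  0.76  1.58 -0.    0.79  0.19]
```

```bash
python3 - <<'E'
from h import *
np.set_printoptions(precision=2,suppress=True)
ctrl.movel([518.3,344.5,100],v=200)
r=ctrl.movel([518.3,344.5,34],v=80,max_force=15)
ctrl.sleep(.1);s=ctrl.state();print(r,s['eef_pos'],s['wrist_force'])
ctrl.set_gripper(0.0);ctrl.sleep(.1)
s=ctrl.state();print(s['t'],s['eef_pos'],s['wrist_force'],s['gripper_width'])
ctrl.movel([518.3,344.5,60],v=60)
ctrl.movel([518.3,344.5,190],v=200);ctrl.sleep(.2)
s=ctrl.state();print(s['t'],s['eef_pos'],s['wrist_force'],s['moment'],s['gripper_width'])
c=cap('wrist','w12.png');np.save('w12.npy',c,allow_pickle=True)
E
```

```text
False [518.6  344.68  34.61] [-0.13 -0.08 -0.36]
21.2667 [518.38 344.55  34.29] [-1.94 -0.08  6.05] 0.32937329368990165
22.85 [517.9  344.25 188.66] [-0.29 -0.22 -1.42] [-0.01  0.03 -0.04] 0.334854042069107
```

View pics/w12.png

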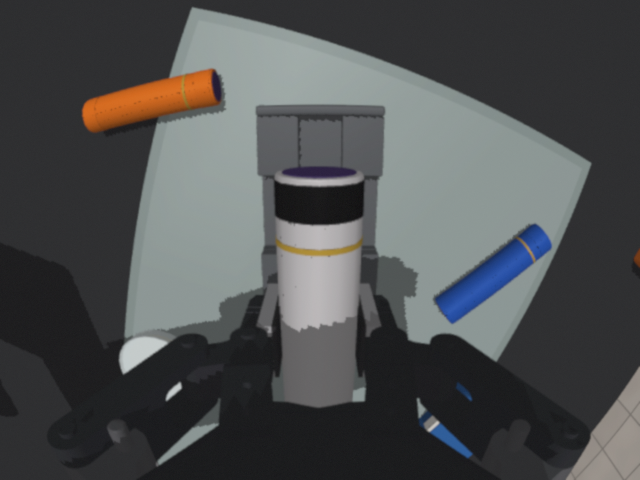

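```bash
python3 - <<'E'
from h import *
np.set_printoptions(precision=2,suppress=True)
c=np.load('w12.npy',allow_pickle=True).item()
T=np.array([517.9,344.25,188.66]);M=R.from_quat(np.array(ctrl.state()['ee_rot'])[[1,2,3,0]]).as_matrix()
for d in (-8,-4,0,4,8):
    print(d,[proj(c,T+M@np.array(p),True) for p in [(60+d,0,-9.7),(60+d,0,20.3),(60+d,15,5.3),(60+d,-15,5.3)]])
x=[562.25,-25.26,1.45]
print(ctrl.solve_ik([562,-25,120],down(1.45-np.pi/2)))
E
python3 -c "
import cv2
a=cv2.imread('pics/w12.png');cv2.imwrite('pics/w12a.png',cv2.resize(a[150:280,250:390],None,fx=4,fy=4,interpolation=cv2.INTER_CUBIC))"
```

```text
-8 [array([320.23, 204.96]), array([319.81, 186.47]), array([364.29, 194.85]), array([275.65, 194.77])]
-4 [array([320.26, 191.8 ]), array([319.83, 175.99]), array([364.63, 183.24]), array([275.35, 183.14])]
0 [array([320.28, 178.45]), array([319.85, 165.41]), array([364.95, 171.5 ]), array([275.08, 171.39])]
4 [array([320.31, 164.94]), array([319.86, 154.76]), array([365.24, 159.65]), array([274.83, 159.53])]
8 [array([320.33, 151.3 ]), array([319.88, 144.04]), array([365.5 , 147.71]), array([274.6 , 147.58])]
[-0.13  0.55  1.73 -0.    0.87 -0.01]
```

View pics/w12a.png

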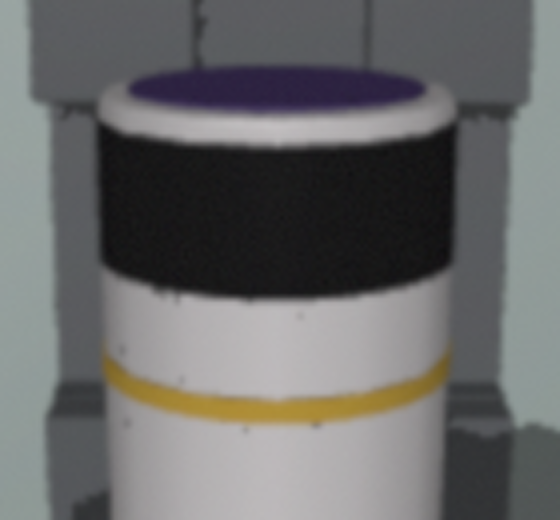

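```bash
cat >> h.py <<'E'
J=np.array([562.25,-25.26]);JY=1.45
ex=np.array([np.cos(JY),np.sin(JY),0]);ey=np.array([-np.sin(JY),np.cos(JY),0])
def P(dx,dy,z): return list(np.array([J[0],J[1],z])+dx*ex+dy*ey)
def F(n=8):
    a=[]
    for _ in range(n): a.append(ctrl.state()['wrist_force']); ctrl.sleep(.01)
    f=np.mean(a,0); return np.array([f@ex,f@ey,f[2]])
E
python3 - <<'E'
from h import *
np.set_printoptions(precision=2,suppress=True)
ctrl.move_pose(P(0,0,130),down(JY-np.pi/2))
ctrl.movel(P(0,0,75),v=100);ctrl.sleep(.25)
f0=F();np.save('f0.npy',f0);s=ctrl.state();print(s['t'],s['eef_pos'],f0)
c=cap('wrist','w13.png');np.save('w13.npy',c,allow_pickle=True)
E
```

```text
25.325 [562.41 -25.29  75.39] [-0.14  0.22 -1.39]
```

View pics/w13.png

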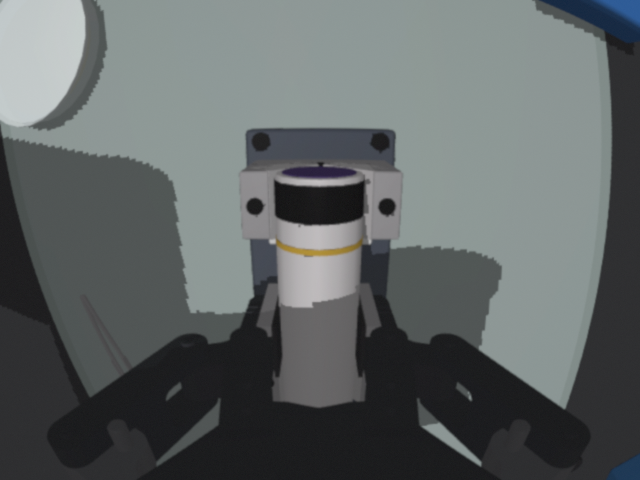

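```bash
python3 - <<'E'
from h import *
np.set_printoptions(precision=2,suppress=True)
f0=np.load('f0.npy')
ctrl.movel(P(0,-.3,65),v=40)
r=ctrl.movel(P(0,-.3,56),v=8,max_force=3)
print(r)
ctrl.sleep(.1);s=ctrl.state();print(s['t'],s['eef_pos'],F()-f0,s['moment'])
E
```

```text
True
26.6417 [562.88 -25.35  58.77] [-0.13 -3.31  3.53] [ 0.02 -0.46  0.  ]
```

```bash
python3 - <<'E'
from h import *
np.set_printoptions(precision=2,suppress=True)
f0=np.load('f0.npy')
for dy,z in ((-.6,58.7),(-.8,58.6),(-.8,58.3)):
    ctrl.movel(P(0,dy,z),v=5);ctrl.sleep(.15)
    f=F()-f0;s=ctrl.state();e=np.array(s['eef_pos'])-[J[0],J[1],0];print(s['t'],dy,z,f,e@ex,e@ey,e[2])
    if f[2]>14 or abs(f[1])>8: break
E
```

```text
27.2083 -0.6 58.7 [ 0.   -3.15  4.34] -0.006630124020173461 -0.7038381659185092 58.764119474162925
27.675 -0.8 58.6 [-0.09 -2.85  4.23] 0.012014827500670802 -0.8505269579696011 58.63719688481893
28.1417 -0.8 58.3 [-0.01 -3.    6.51] 0.014359391874099403 -0.9975639899101166 58.463716277852264
```

```bash
python3 - <<'E'
from h import *
np.set_printoptions(precision=2,suppress=True)
f0=np.load('f0.npy')
dy,z=-.8,58.3
for k in range(12):
    f=F()-f0
    s=ctrl.state();e=np.array(s['eef_pos'])-[J[0],J[1],0];print(round(s['t'],2),round(dy,2),round(z,2),f,e@ex,e@ey,e[2])
    if abs(f[1])<.8 and 9<f[2]<13: break
    dy+=np.clip(.07*f[1],-.25,.25); z-=np.clip(.06*(10.5-f[2]),-.2,.2)
    ctrl.movel(P(0,dy,z),v=5);ctrl.sleep(.15)
E
```

```text
28.21 -0.8 58.3 [-0.16 -2.9   6.88] -0.012857738496834734 -0.9931212967574168 58.45554575800123
28.68 -1.0 58.1 [ 0.02 -1.1   9.64] -0.004397173754533912 -0.9887658117850486 58.399314917497236
29.14 -1.08 58.05 [-0.17 -0.87 11.1 ] -0.034517487148010964 -1.0207381166776097 58.41831562455397
29.61 -1.14 58.08 [-0.17 -0.56 10.57] -0.02267603777948482 -1.0275973650058616 58.40186643840942
```

```bash
python3 - <<'E'
from h import *
np.set_printoptions(precision=2,suppress=True)
ctrl.sleep(.3)
f0=np.load('f0.npy');s=ctrl.state();print(s['t'],F()-f0,s['moment'],s['gripper_width'])
c=cap('wrist','w14.png');d=cap('scene','s14.png');e=cap('top','t14.png')
a=cv2.imread('pics/w14.png');b=cv2.imread('pics/s14.png');t=cv2.imread('pics/t14.png')
k=lambda i,s:cv2.resize(i,s,interpolation=cv2.INTER_CUBIC)
cv2.imwrite('pics/m14.png',np.vstack([np.hstack([k(a[120:270,220:420],(400,300)),k(b[140:290,160:360],(400,300))]),np.hstack([k(t[200:290,280:400],(400,300)),k(t[210:300,410:530],(400,300))])]))
E
```

```text
29.9083 [-0.13 -0.58 10.85] [-0.06 -0.02  0.02] 0.33600293615663396
```

View pics/m14.png

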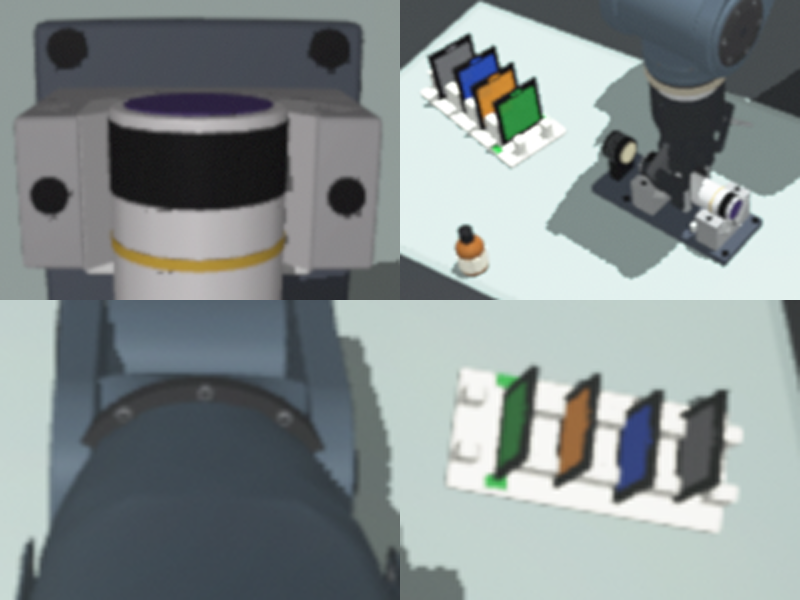

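```bash
python3 - <<'E'
from h import *
print(ctrl.hand_in()); 
E
```

```text
the job is handed in; nothing more can be done
None
```

I moved the green filter to the rack and laid the barrel in the V-blocks. I handed the job in with the gripper still pressing it down. The clock read about 30 s of the 70 s allowed, and no verdict was reported.

- **Filter:** The lower edge reached the slot floor at the expected height (TCP at 77.1 mm). I let go with the gripper only partly open, to stay clear of the amber filter. The last pictures show it upright, in line with both green patches and parallel to the other three filters, which look unmoved.
- **Barrel:** I gripped it at its middle in the tray, lifted it out and lowered it onto the V. The first touch loaded only one flank (−3.3 N sideways), so I moved it about 0.8 mm across until both flanks carried it.
- **Last check on the barrel:** The push was 10.9 N down with −0.6 N sideways, which works out at roughly 7 to 8 N on each flank, and almost no twist. From the wrist picture the barrel is centred to about 2 mm.

**Disagreements with the description:**
- The end tooth of the rack stands about 12 mm farther out than a 7.5 mm slot would need. I placed the filter by the green patches and the inner tooth instead.
- The jig's base is not centred on its V-blocks, so I took its position from the blocks alone.

The dish, the slide box and the forceps were not measured again at the end. I never worked near them, and no contact showed in the forces.

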